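Fittings back beside their twins

ROBOT

A 7-joint arm with a two-finger parallel gripper is mounted at the origin on a cart in front of the work surface, level with it; the furniture and walls round the work are solid. World frame = base frame: x ahead of the robot, y to its left, z up, the work surface at z = 0. Lengths are in mm, angles in rad, forces in N, time in s.
With the tool pointing down it reaches from about 400 to 875 mm from the base axis. Payload 4.4 kg.
Tool frame: the origin (TCP) lies midway between the tips of the shut fingers; the grasp point (between the pads) lies 19 mm behind it; z points along the fingers, y is the line along which they close (so a half turn about z gives the same grasp; the last joint's range is limited). The gripper opens to 85 mm and grips with 20 to 120 N. Pads are 22 mm wide; open, the fingers measure 114 mm over their backs; the gripper's body (76 mm by 85 mm) begins 54 mm behind the grasp point. The pads swing forward as they close: fully open they stand 13 mm farther back than shut.
Start: joints at [-1.374, 0.628, 0.038, 1.517, -0.027, 0.996, -0.02], TCP at [168.836, 627.704, 231.313] pointing down, gripper open.
Joint ranges: [-3.06, 3.06], [-0.37, 2.12], [-1.25, 1.32], [0.18, 2.47], [-1.1, 4.24], [0.23, 1.98], [-2.94, 2.94]. Speed limits (rad/s): [2.57, 2.57, 3.14, 3.14, 3.14, 3.14, 3.14].

INTERFACE

Orientations are given as [roll, pitch, yaw] about the fixed x, y, z axes, in that order (R = Rz(yaw) Ry(pitch) Rx(roll)).
In Python, from cell import read_state, get_image, finish_job gives the robot as it stands.
- The arm moves only by the tool send_rows, never from a script. Its argument "series" is a list of rows, each an object of numbers: "ax", "ay", "az": the turn, a rotation vector about the tool's x, y, z in rad; "dx", "dy", "dz": the shift along the tool's x, y, z in cm; "hand": the closure, from 0 (fully open) to 1 (shut). In form: [{"ax": .., "ay": .., "az": .., "dx": .., "dy": .., "dz": .., "hand": ..}, ...]. A call has 1 to 10 rows; each row is the pose to reach, as a shift and turn from the pose commanded when the call began, along the tool's axes at that moment; what a row does not reach only later rows make up. A row lasts 1/10 s, in which the tool goes at most 50 mm and 8.59 degrees, less where a joint would pass 70% of its speed; a pose out of reach is approached as far as the arm can. A call with a gripper value outside its range is refused whole. The fingers move at their own pace and stop on an object; the grip force is fixed at half the most. Time passes only in rows, so rows that repeat a pose let the fingers close. It gives the time, the measured TCP pose, the force, the opening and the grip force at its end, in the units of the state.
- read_state(): the state, without advancing time (a new reading comes with each control period).
- get_image(name): name is "scene" or "top"; returns a dict with "pixels" (384x512x3 uint8, red, green, blue), "mtx" (3x3 intrinsics, pixels), "R" (3x3) and "t" (3): a world point X has camera coordinates R X + t. Camera axes: x right, y down, z forward; pixel columns grow to the right and rows downward; lengths in mm; the calibration is good to about 2 mm. A picture is of the moment at which its call begins. There is no depth.
- finish_job(): hands the job in; it is judged then, once.
The state is a dict: "clock": time; "qpos": joint angles; "qd": joint speeds; "tau": joint torques, N m; "eef_pos": TCP position; "tool_rot": TCP orientation; "force": force on the tool from outside, world axes, zero at the start; "torque": the same for the moment, N m; "width": finger opening in mm; "gripper_force": force on a finger pad.
Only numpy, scipy, OpenCV 4.12 (cv2) and the standard library are available. Lean on these libraries where they do the work, as an engineer would, in place of code of your own. Each camera call takes 0.05 s, during which the arm holds its last target. There are 200 camera calls.

TASK

The fittings taken off an old cabinet lie mixed up on the bench: a brown wooden knob, a black rubber foot, a grey castor wheel and a brass barrel bolt. Put each one into the empty bay of the blue tray that already holds its twin, set down flat on the floor of the bay the same way as the twin sits. Leave the orange carton and the roll of black tape where they are.

Things in the scene. Friction and masses are not known exactly. Their poses are not given: they have to be found in the camera images.
- knob: loose turned knob of dark brown wood, mushroom shaped, standing on its base: head 36 mm across between 21 and 27 mm above its underside (grasp there), neck 19 mm, base 29 mm, 34 mm tall, about 30 g. Origin: centre of the underside; z up through the head
- foot: loose black rubber foot, round and slightly tapered: 38 mm across at the bottom, 35 mm at the top, 28 mm tall, a steel washer let into its top; about 40 g. Stands on its wide end. Origin: centre of the underside; z up
- wheel: loose castor wheel lying flat: grey tyre 44 mm across with a white hub, 22 mm tall as it lies, about 50 g. Origin: centre of the underside; z up along the axle
- bolt: loose brass barrel bolt (door bolt) lying on its plate: plate 28 mm wide (x) x 56 mm long (y) x 3 mm thick; on it a barrel casing 16 mm wide (x), 36 mm long (y), from 3 to 18 mm above the underside (grasp its sides, closing along x); a small steel knob rises to 28 mm. About 90 g. Origin: centre of the plate's underside; either way round along y is right
- tray_knob: fixed low blue plastic tray, 125 x 64 mm (x, y), with two bays along its x. Rear bay (+x) holds a knob of dark brown wood, standing on its base, fixed there; front bay (-x, towards the bench's front edge) is empty, 58 x 58 mm inside, its centre 30.5 mm from the origin along -x. Floor and walls 3 mm thick, rim and cross wall 12 mm high. Origin: centre of the underside, z up. All four trays are the same colour
- tray_foot: fixed low blue plastic tray, 129 x 66 mm (x, y), with two bays along its x. Rear bay (+x) holds a black rubber foot, standing on its wide end, fixed there; front bay (-x, towards the bench's front edge) is empty, 60 x 60 mm inside, its centre 31.5 mm from the origin along -x. Floor and walls 3 mm thick, rim and cross wall 12 mm high. Origin: centre of the underside, z up. All four trays are the same colour
- tray_wheel: fixed low blue plastic tray, 141 x 72 mm (x, y), with two bays along its x. Rear bay (+x) holds a grey castor wheel lying flat, fixed there; front bay (-x, towards the bench's front edge) is empty, 66 x 66 mm inside, its centre 34.5 mm from the origin along -x. Floor and walls 3 mm thick, rim and cross wall 12 mm high. Origin: centre of the underside, z up. All four trays are the same colour
- tray_bolt: fixed low blue plastic tray, 109 x 84 mm (x, y), with two bays along its x. Rear bay (+x) holds a brass barrel bolt lying on its plate, its length along the tray's y axis, fixed there; front bay (-x, towards the bench's front edge) is empty, 50 x 78 mm inside, its centre 26.5 mm from the origin along -x. Floor and walls 3 mm thick, rim and cross wall 12 mm high. Origin: centre of the underside, z up. All four trays are the same colour
- nail_carton: bystander: small orange-brown carton, 45 x 70 mm, 36 mm tall, loose; leave alone. Origin: centre of the underside. (Not listed, but solid: behind the right end of the work stands a tote, 340 mm tall, its nearest corner at about x 0.585, y 0.075; behind the left end small drawers, 132 mm tall, front from about x 0.58, y 0.48 to x 0.68, y 0.31)
- black_tape: bystander: roll of black tape lying flat, 58 mm across, 19 mm tall, loose; leave alone. Origin: centre of the underside
Not all that is in view belongs to the job. What is shaped like the knob but turquoise is not meant.

How it is judged:
By the outcome, as a careful person would: the job done as asked, in the order asked, and still so for the second after the job is handed in, with the robot touching nothing.
It also fails if it takes over 93 s, if anything falls off the work surface, if the arm or the gripper's body presses on something with over 40 N, if the wrist force passes 120 N, or if a joint passes its speed limit or range.

## Working session

There is one attempt and no reset: what is moved stays moved. The work goes in short steps, Python scripts to look and compute and a tool call to move; the robot and the scene stay as the last step left them, time stands still between calls to the robot, and variables do not carry over. Pictures are saved under pics/ and viewed, at most 14 in all, crops included, and the job is handed in when it is done.

Besides the shell and the picture viewer there is one more tool, called after "Call:" in YAML: its name, and indented under it one key for each argument. send_rows: Moves the arm, as the interface text tells. Its arguments: {"type":"object","properties":{"series":{"type":"array","items":{"type":"object","properties":{"ax":{"type":"number"},"ay":{"type":"number"},"az":{"type":"number"},"dx":{"type":"number"},"dy":{"type":"number"},"dz":{"type":"number"},"hand":{"type":"number"}}}}},"required":["series"]}

```bash
mkdir -p pics; python3 - <<'E'
from cell import *
import cv2,pickle
s=read_state();print({k:s[k] for k in('clock','eef_pos','tool_rot','width')})
for n in('scene','top'):
    d=get_image(n);pickle.dump(d,open(n+'.pkl','wb'));cv2.imwrite(f'pics/{n}0.png',cv2.resize(d['pixels'][:,:,::-1],(800,600),interpolation=cv2.INTER_CUBIC));print(d['mtx'],d['R'],d['t'])
E
```

```text
{'clock': 0.0, 'eef_pos': array([168.71190766, 627.08088037, 230.40185068]), 'tool_rot': array([-3.13971937e+00,  7.15857174e-05,  2.87877013e+00]), 'width': 85.21481921580731}
[[480.35118051   0.         265.09990948]
 [  0.         480.35118051 188.76814987]
 [  0.           0.           1.        ]] [[ 0.92090668 -0.38964642  0.01032306]
 [-0.2887652  -0.6997901  -0.65338234]
 [ 0.26181206  0.59872322 -0.7569577 ]] [-269.37194222  328.92174079  873.47591841]
[[379.05451807   0.         246.00235377]
 [  0.         379.05451807 194.82119775]
 [  0.           0.           1.        ]] [[ 0.00580242 -0.99959783 -0.02775823]
 [-0.98954262 -0.00173886 -0.14423029]
 [ 0.14412401  0.02830484 -0.98915474]] [291.22537845 443.76526863 916.53843033]
```

View pics/scene0.png

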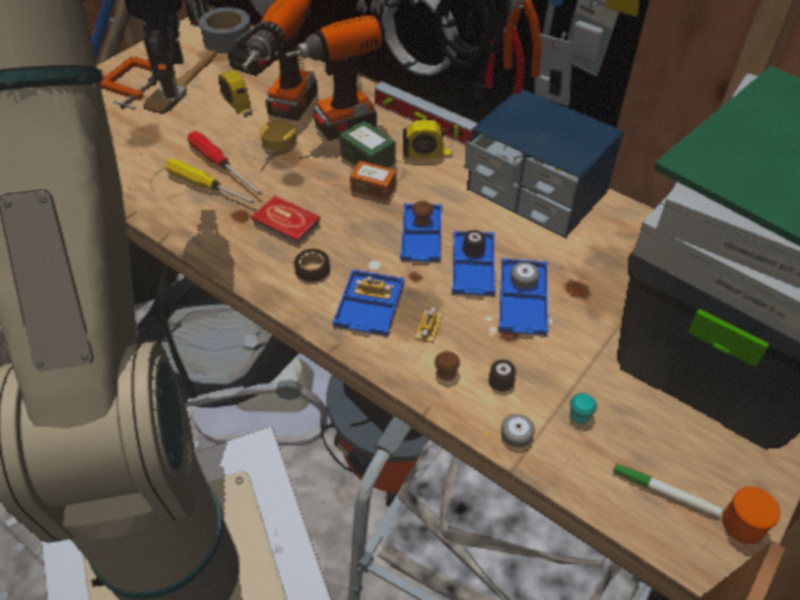

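View pics/top0.png

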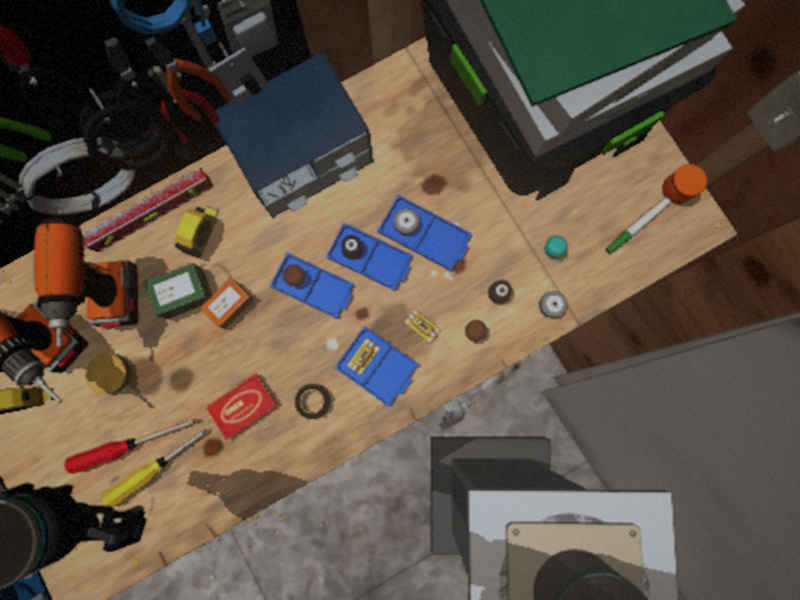

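The scene view shows all the objects. In the 800x600 top view the loose parts are at: knob (477,330), foot (500,291), wheel (553,304) and bolt (422,325). The trays are at: knob (312,285), foot (370,256), wheel (425,233) and bolt (378,366). The turquoise knob (556,246) is a decoy.

```bash
cat > h.py <<'E'
import numpy as np,cv2,pickle
def ray(d,u,v,z):
    c=-d['R'].T@d['t']; w=d['R'].T@np.linalg.solve(d['mtx'],[u,v,1.]); return (c+w*(z-c[2])/w[2])
def proj(d,X):
    p=d['mtx']@(d['R']@np.asarray(X,float)+d['t']);return p[:2]/p[2]
def tri(ds,ps):
    P=[d['mtx']@np.c_[d['R'],d['t']] for d in ds]
    X=cv2.triangulatePoints(P[0],P[1],np.float64(ps[0]),np.float64(ps[1])).ravel();return X[:3]/X[3]
E
python3 - <<'E'
from h import *
T=pickle.load(open('top.pkl','rb'));S=pickle.load(open('scene.pkl','rb'))
for n,d in(('top',T),('scene',S)):
    h=cv2.cvtColor(d['pixels'],cv2.COLOR_RGB2HSV)
    m=cv2.inRange(h,(105,150,60),(125,255,255))
    m=cv2.morphologyEx(m,cv2.MORPH_CLOSE,np.ones((3,3)))
    cs=[c for c in cv2.findContours(m,0,1)[0] if cv2.contourArea(c)>250]
    for c in cs:
        W=np.float32([ray(d,*p[0],12)[:2] for p in c])
        (x,y),(w,l),a=cv2.minAreaRect(W)
        print(n,cv2.contourArea(c),np.round([x,y,w,l,a],1))
# crops
def crop(d,x,y,w,hh,k): return cv2.resize(d['pixels'][y:y+hh,x:x+w,::-1],None,fx=k,fy=k,interpolation=cv2.INTER_CUBIC)
cv2.imwrite('pics/ct.png',crop(T,255,145,110,90,7));cv2.imwrite('pics/cs.png',crop(S,255,185,130,110,6))
E
```

```text
top 1228.5 [344.5 304.8 110.6  80.5  54.7]
top 738.0 [478.1 413.8 126.4  60.4  65.2]
top 1045.5 [527.3 318.6 130.5  63.2  64. ]
top 1231.5 [568.1 226.  143.4  69.9  60.9]
scene 758.5 [345.7 303.3 111.5  81.7  54.9]
scene 858.0 [568.1 224.6 145.1  67.7  60.5]
scene 655.0 [527.4 315.9 128.8  61.1  63.8]
scene 552.0 [478.1 411.  127.1  59.4  64.8]
```

View pics/ct.png

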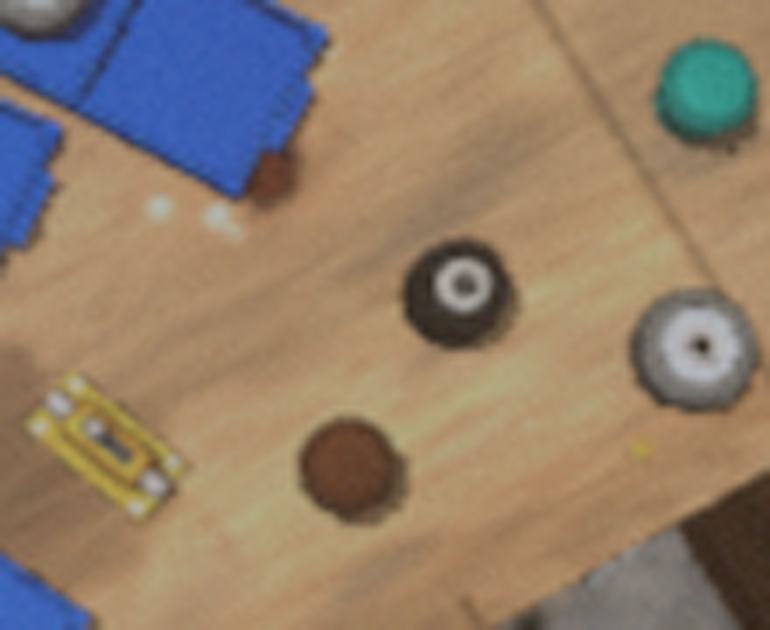

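View pics/cs.png

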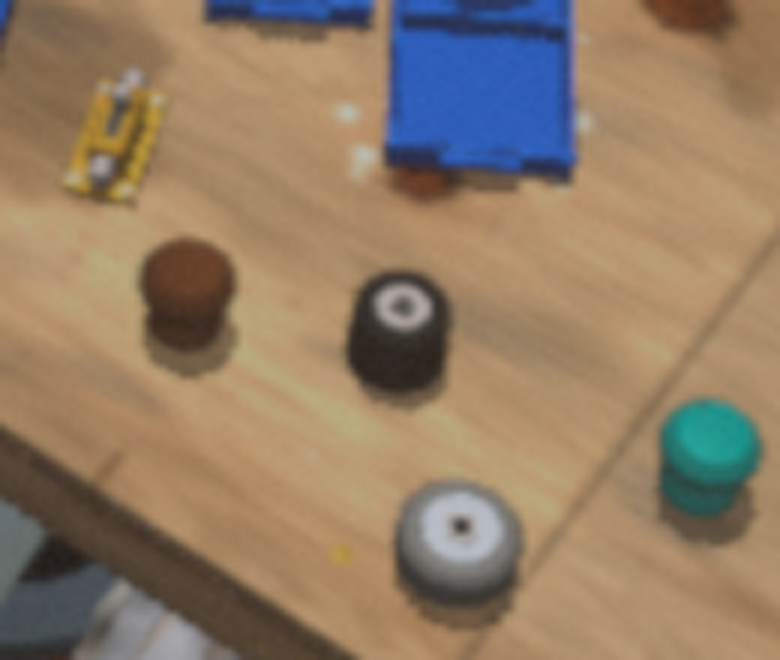

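The top crop shows knob head (350,467), foot washer (464,285), wheel hub (699,346), and bolt plate corners (75,378), (183,465), (137,517), (30,425). In the scene crop the same features are at (188,287), (404,305), (461,525), and (105,88), (165,95), (130,200), (65,187).

```bash
cat >> h.py <<'E'
from scipy.spatial.transform import Rotation as Ro
def delta(x,y,z,yaw,frm=None):
    """shift (cm) and turn (rad) in tool axes from frm=(pos,rpy) (default: measured) to tool-down pose, yaw in deg"""
    if frm is None:
        from cell import read_state
        s=read_state(); frm=(s['eef_pos'],s['tool_rot'])
    R0=Ro.from_euler('xyz',frm[1]); R1=Ro.from_euler('xyz',[np.pi,0,np.radians(yaw)])
    return np.round(R0.inv().apply(np.array([x,y,z])-frm[0])/10,2), np.round((R0.inv()*R1).as_rotvec(),3)
E
python3 - <<'E'
from h import *
T=pickle.load(open('top.pkl','rb'));S=pickle.load(open('scene.pkl','rb'))
ct=lambda p:((p[0]+.5)/7-.5+255,(p[1]+.5)/7-.5+145)
cs=lambda p:((p[0]+.5)/6-.5+255,(p[1]+.5)/6-.5+185)
for n,a,b,z in(('knob',(350,467),(188,287),26),('foot',(464,285),(404,305),28),('wheel',(699,346),(461,525),22)):
    print(n,*[np.round(v,1) for v in(ray(T,*ct(a),z),ray(S,*cs(b),z),tri((T,S),(ct(a),cs(b))))])
for f,d,c in((ct,T,[(75,378),(183,465),(137,517),(30,425)]),(cs,S,[(105,88),(165,95),(130,200),(65,187)])):
    W=np.float32([ray(d,*f(p),3)[:2] for p in c]);print(W.round(1).tolist(),W.mean(0),cv2.minAreaRect(W))
print(delta(400,100,150,65))
E
```

```text
knob [402.6 145.7  26. ] [402.3 144.   26. ] [402.9 145.3  23.9]
foot [468.6 103.8  28. ] [470.3 105.7  28. ] [468.7 104.   30.9]
wheel [447.3  18.7  22. ] [448.6  20.   22. ] [447.5  19.   24. ]
[[437.79998779296875, 243.6999969482422], [405.5, 204.0], [386.20001220703125, 221.10000610351562], [420.20001220703125, 260.3999938964844]] [412.4128  232.30817] ((412.8309326171875, 232.21783447265625), (52.275001525878906, 25.691373825073242), 49.21622848510742)
[[419.79998779296875, 258.6000061035156], [440.20001220703125, 246.3000030517578], [406.6000061035156, 204.10000610351562], [386.1000061035156, 219.3000030517578]] [413.16074 232.07138] ((413.1400146484375, 232.80862426757812), (54.83467102050781, 25.516876220703125), 51.41350555419922)
(array([-36.03, -44.88,   8.13]), array([-1.000e-03,  1.000e-03,  1.744e+00]))
```

```bash
python3 -c "
from h import *
print(delta(402.5,145,130,120))"
```

```text
(array([-35.1 , -40.47,  10.12]), array([-0.002,  0.001,  0.784]))
```

Call:
send_rows:
  series:
    - {"dx": -35.1, "dy": -40.5, "dz": 10, "az": 0.784, "hand": 0.25}
    - {"dx": -35.1, "dy": -40.5, "dz": 10, "az": 0.784, "hand": 0.25}
    - {"dx": -35.1, "dy": -40.5, "dz": 10, "az": 0.784, "hand": 0.25}
    - {"dx": -35.1, "dy": -40.5, "dz": 10, "az": 0.784, "hand": 0.25}
    - {"dx": -35.1, "dy": -40.5, "dz": 10, "az": 0.784, "hand": 0.25}
    - {"dx": -35.1, "dy": -40.5, "dz": 10, "az": 0.784, "hand": 0.25}
    - {"dx": -35.1, "dy": -40.5, "dz": 10, "az": 0.784, "hand": 0.25}
    - {"dx": -35.1, "dy": -40.5, "dz": 10, "az": 0.784, "hand": 0.25}
    - {"dx": -35.1, "dy": -40.5, "dz": 10, "az": 0.784, "hand": 0.25}
    - {"dx": -35.1, "dy": -40.5, "dz": 10, "az": 0.784, "hand": 0.25}

```text
invalid input at $.series[0]: expected keys ax, ay, az, dx, dy, dz, hand
```

Call:
send_rows:
  series:
    - {"ax": 0, "ay": 0, "dx": -35.1, "dy": -40.5, "dz": 10, "az": 0.784, "hand": 0.25}
    - {"ax": 0, "ay": 0, "dx": -35.1, "dy": -40.5, "dz": 10, "az": 0.784, "hand": 0.25}
    - {"ax": 0, "ay": 0, "dx": -35.1, "dy": -40.5, "dz": 10, "az": 0.784, "hand": 0.25}
    - {"ax": 0, "ay": 0, "dx": -35.1, "dy": -40.5, "dz": 10, "az": 0.784, "hand": 0.25}
    - {"ax": 0, "ay": 0, "dx": -35.1, "dy": -40.5, "dz": 10, "az": 0.784, "hand": 0.25}
    - {"ax": 0, "ay": 0, "dx": -35.1, "dy": -40.5, "dz": 10, "az": 0.784, "hand": 0.25}
    - {"ax": 0, "ay": 0, "dx": -35.1, "dy": -40.5, "dz": 10, "az": 0.784, "hand": 0.25}
    - {"ax": 0, "ay": 0, "dx": -35.1, "dy": -40.5, "dz": 10, "az": 0.784, "hand": 0.25}
    - {"ax": 0, "ay": 0, "dx": -35.1, "dy": -40.5, "dz": 10, "az": 0.784, "hand": 0.25}
    - {"ax": 0, "ay": 0, "dx": -35.1, "dy": -40.5, "dz": 10, "az": 0.784, "hand": 0.25}

```text
clock: 1.1
eef_pos: [383.7, 183.7, 139.2]
tool_rot: [3.141, 0.0, 2.095]
force: [1.5, 0.5, 0.2]
width: 64.1
gripper_force: 0.0
```

```bash
python3 -c "
from h import *
print(delta(402.5,145,60,120))"
```

```text
(array([-4.3 , -0.31,  7.92]), array([0.   , 0.   , 0.001]))
```

Call:
send_rows:
  series:
    - {"ax": 0, "ay": 0, "az": 0, "dx": -4.3, "dy": -0.3, "dz": 3, "hand": 0.25}
    - {"ax": 0, "ay": 0, "az": 0, "dx": -4.3, "dy": -0.3, "dz": 7.9, "hand": 0.25}
    - {"ax": 0, "ay": 0, "az": 0, "dx": -4.3, "dy": -0.3, "dz": 7.9, "hand": 0.25}
    - {"ax": 0, "ay": 0, "az": 0, "dx": -4.3, "dy": -0.3, "dz": 7.9, "hand": 0.25}
    - {"ax": 0, "ay": 0, "az": 0, "dx": -4.3, "dy": -0.3, "dz": 7.9, "hand": 0.25}

```text
clock: 1.6
eef_pos: [403.5, 148.4, 62.7]
tool_rot: [3.136, 0.0, 2.097]
force: [0.5, 0.7, 0.3]
width: 64.0
gripper_force: 0.0
```

```bash
python3 - <<'E'
from h import *
from cell import *
print(delta(402.5,145,11,120),read_state()['eef_pos'],read_state()['qpos'].round(2))
o=[]
for n,(x,y) in(('top',(260,170)),('scene',(235,160))):
    d=get_image(n);o.append(cv2.resize(d['pixels'][y:y+80,x:x+80,::-1],(400,400),interpolation=cv2.INTER_CUBIC))
cv2.imwrite('pics/k1.png',np.hstack(o))
E
```

```text
(array([-0.24, -0.29,  5.16]), array([0.005, 0.   , 0.003])) [403.52769502 148.39742461  62.66110078] [-0.48  0.65  0.09  2.26 -0.23  0.24  0.34]
```

View pics/k1.png

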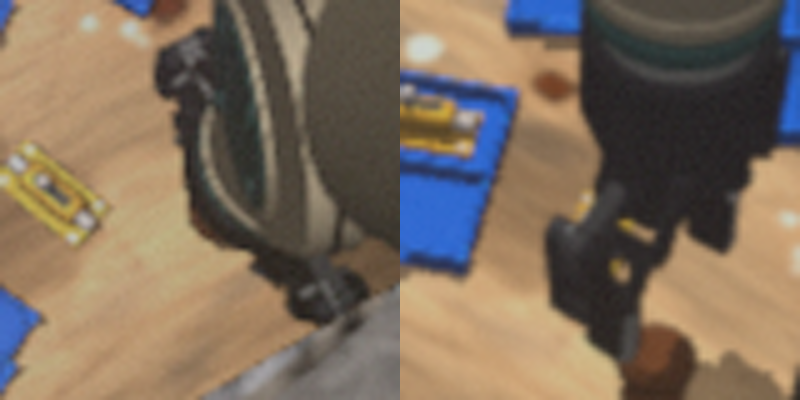

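The crop shows the fingers straddling the knob, with the knob head at about (655,360). Joint 6 is close to its lower limit, so I'll descend partway and check.

Call:
send_rows:
  series:
    - {"ax": 0, "ay": 0, "az": 0, "dx": -0.2, "dy": -0.2, "dz": 1, "hand": 0.25}
    - {"ax": 0, "ay": 0, "az": 0, "dx": -0.2, "dy": -0.2, "dz": 2, "hand": 0.25}
    - {"ax": 0, "ay": 0, "az": 0, "dx": -0.2, "dy": -0.2, "dz": 2, "hand": 0.25}
    - {"ax": 0, "ay": 0, "az": 0, "dx": -0.2, "dy": -0.2, "dz": 2, "hand": 0.25}

```text
clock: 2.1
eef_pos: [402.3, 145.4, 42.2]
tool_rot: [3.138, 0.0, 2.097]
force: [0.5, -0.3, -0.6]
width: 64.3
gripper_force: 0.0
```

```bash
python3 -c "
from h import *
from cell import *
print(delta(402.5,145,11,120),read_state()['eef_pos'],read_state()['qpos'].round(2))"
```

```text
(array([-0.05, -0.01,  3.12]), array([0.004, 0.   , 0.002])) [402.27100425 145.42946102  42.20776208] [-0.58  0.71  0.25  2.27 -0.76  0.23  0.88]
```

Call:
send_rows:
  series:
    - {"ax": 0, "ay": 0, "az": 0, "dx": 0, "dy": 0, "dz": 1, "hand": 0.25}
    - {"ax": 0, "ay": 0, "az": 0, "dx": 0, "dy": 0, "dz": 2, "hand": 0.25}
    - {"ax": 0, "ay": 0, "az": 0, "dx": 0, "dy": 0, "dz": 3.1, "hand": 0.25}
    - {"ax": 0, "ay": 0, "az": 0, "dx": 0, "dy": 0, "dz": 3.1, "hand": 0.25}
    - {"ax": 0, "ay": 0, "az": 0, "dx": 0, "dy": 0, "dz": 3.1, "hand": 0.25}

```text
clock: 2.6
eef_pos: [403.8, 145.4, 12.8]
tool_rot: [-3.14, -0.001, 2.095]
force: [0.0, 0.3, 1.0]
width: 63.9
gripper_force: 0.0
```

```bash
python3 -c "
from h import *
from cell import *
print(delta(402.5,145,11,120),read_state()['eef_pos'],read_state()['qpos'].round(2))"
```

```text
(array([ 0.03, -0.13,  0.18]), array([-0.002, -0.001,  0.001])) [403.75270017 145.43265315  12.82974452] [-0.61  0.79  0.29  2.27 -1.1   0.23  1.21]
```

Call:
send_rows:
  series:
    - {"ax": 0, "ay": 0, "az": 0, "dx": 0, "dy": -0.1, "dz": 0.1, "hand": 0.25}
    - {"ax": 0, "ay": 0, "az": 0, "dx": 0, "dy": -0.1, "dz": 0.1, "hand": 0.6}
    - {"ax": 0, "ay": 0, "az": 0, "dx": 0, "dy": -0.1, "dz": 0.1, "hand": 1}
    - {"ax": 0, "ay": 0, "az": 0, "dx": 0, "dy": -0.1, "dz": 0.1, "hand": 1}
    - {"ax": 0, "ay": 0, "az": 0, "dx": 0, "dy": -0.1, "dz": 0.1, "hand": 1}
    - {"ax": 0, "ay": 0, "az": 0, "dx": 0, "dy": -0.1, "dz": 0.1, "hand": 1}
    - {"ax": 0, "ay": 0, "az": 0, "dx": 0, "dy": -0.1, "dz": 0.1, "hand": 1}
    - {"ax": 0, "ay": 0, "az": 0, "dx": 0, "dy": -0.1, "dz": 0.1, "hand": 1}

```text
clock: 3.4
eef_pos: [403.0, 144.3, 12.1]
tool_rot: [-3.137, -0.001, 2.094]
force: [-0.4, -0.2, 9.9]
width: 33.0
gripper_force: 58.5
```

```bash
python3 -c "
from h import *
from cell import *
print(delta(402.5,145,11,120),read_state()['eef_pos'],read_state()['qpos'].round(2))
print(delta(465,384.8,80,80))"
```

```text
(array([ 0.08, -0.01,  0.11]), array([-0.004, -0.001, -0.   ])) [402.98080541 144.34763632  12.07067692] [-0.61  0.79  0.29  2.27 -1.1   0.23  1.22]
(array([17.73, 17.36, -6.84]), array([-0.005,  0.   ,  0.698]))
```

Closing stopped at 33 mm with a 10 N upward force, so the pads are on the dome above the head's widest band. I'll reopen, go lower and regrip.

Call:
send_rows:
  series:
    - {"ax": 0, "ay": 0, "az": 0, "dx": 0, "dy": 0, "dz": 0, "hand": 0.4}
    - {"ax": 0, "ay": 0, "az": 0, "dx": 0, "dy": 0, "dz": 0, "hand": 0.4}
    - {"ax": 0, "ay": 0, "az": 0, "dx": 0, "dy": 0, "dz": 0.3, "hand": 0.4}
    - {"ax": 0, "ay": 0, "az": 0, "dx": 0, "dy": 0, "dz": 0.6, "hand": 0.4}
    - {"ax": 0, "ay": 0, "az": 0, "dx": 0, "dy": 0, "dz": 0.7, "hand": 0.4}
    - {"ax": 0, "ay": 0, "az": 0, "dx": 0, "dy": 0, "dz": 0.7, "hand": 1}
    - {"ax": 0, "ay": 0, "az": 0, "dx": 0, "dy": 0, "dz": 0.7, "hand": 1}
    - {"ax": 0, "ay": 0, "az": 0, "dx": 0, "dy": 0, "dz": 0.7, "hand": 1}
    - {"ax": 0, "ay": 0, "az": 0, "dx": 0, "dy": 0, "dz": 0.7, "hand": 1}
    - {"ax": 0, "ay": 0, "az": 0, "dx": 0, "dy": 0, "dz": 0.7, "hand": 1}

```text
clock: 4.4
eef_pos: [404.6, 144.9, 6.5]
tool_rot: [-3.132, -0.002, 2.095]
force: [-0.1, -1.0, 4.3]
width: 32.9
gripper_force: 59.4
```

```bash
python3 -c "
from h import *
from cell import *
print(read_state()['eef_pos'],read_state()['qpos'].round(2),read_state()['gripper_force'])
print(delta(465,384.8,80,110))"
```

```text
[404.59803377 144.87352409   6.5339965 ] [-0.6   0.8   0.29  2.26 -1.1   0.23  1.22] 59.37631991419494
(array([17.77, 17.16, -7.48]), array([-0.01 , -0.001,  0.175]))
```

Call:
send_rows:
  series:
    - {"ax": 0, "ay": 0, "az": 0, "dx": 0, "dy": 0, "dz": -1, "hand": 1}
    - {"ax": 0, "ay": 0, "az": 0, "dx": 0, "dy": 0, "dz": -2.5, "hand": 1}
    - {"ax": 0, "ay": 0, "az": 0, "dx": 0, "dy": 0.5, "dz": -5, "hand": 1}
    - {"ax": 0, "ay": 0, "az": 0, "dx": 1.5, "dy": 1.5, "dz": -7, "hand": 1}
    - {"ax": 0, "ay": 0, "az": 0, "dx": 4, "dy": 4, "dz": -7.5, "hand": 1}
    - {"ax": 0, "ay": 0, "az": 0.1, "dx": 7, "dy": 7, "dz": -7.5, "hand": 1}
    - {"ax": -0.01, "ay": 0, "az": 0.175, "dx": 10, "dy": 10, "dz": -7.5, "hand": 1}
    - {"ax": -0.01, "ay": 0, "az": 0.175, "dx": 13, "dy": 13, "dz": -7.5, "hand": 1}
    - {"ax": -0.01, "ay": 0, "az": 0.175, "dx": 15, "dy": 15, "dz": -7.5, "hand": 1}
    - {"ax": -0.01, "ay": 0, "az": 0.175, "dx": 15, "dy": 15, "dz": -7.5, "hand": 1}

```text
clock: 5.4
eef_pos: [459.9, 355.5, 79.3]
tool_rot: [3.14, -0.003, 1.928]
force: [-0.6, -0.8, -1.1]
width: 32.8
gripper_force: 59.6
```

```bash
python3 - <<'E'
from h import *
from cell import *
s=read_state();p=s['eef_pos'];print(p,s['qpos'].round(2),s['width'])
d=get_image('scene');u,v=proj(d,p).astype(int);print(u,v,d['pixels'].shape)
x=max(u-50,0);y=max(v-50,0)
cv2.imwrite('pics/k2.png',cv2.resize(d['pixels'][y:y+90,x:x+100,::-1],(600,540),interpolation=cv2.INTER_CUBIC))
E
```

```text
[459.8563479  355.49405678  79.2533397 ] [-1.15  0.87  0.75  1.85 -0.85  0.77  0.44] 32.83638984112282
271 145 (384, 512, 3)
```

View pics/k2.png

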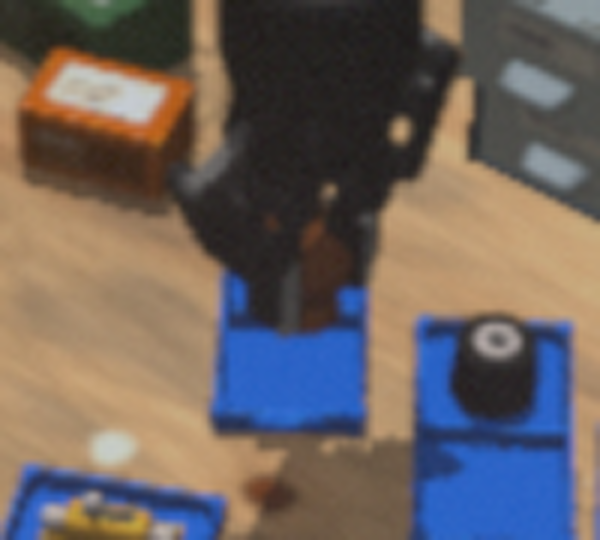

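The knob hangs upright between the fingers, with its base at about (325,325) in the crop. The finger tip is at a similar level.

```bash
python3 -c "
from h import *
print(delta(465,384.3,11,110))"
```

```text
(array([2.82, 1.62, 6.84]), array([ 0.   , -0.001,  0.005]))
```

Call:
send_rows:
  series:
    - {"ax": 0, "ay": 0, "az": 0, "dx": 1.5, "dy": 0.8, "dz": 0, "hand": 1}
    - {"ax": 0, "ay": 0, "az": 0, "dx": 2.8, "dy": 1.6, "dz": 1, "hand": 1}
    - {"ax": 0, "ay": 0, "az": 0, "dx": 2.8, "dy": 1.6, "dz": 3, "hand": 1}
    - {"ax": 0, "ay": 0, "az": 0, "dx": 2.8, "dy": 1.6, "dz": 4.5, "hand": 1}
    - {"ax": 0, "ay": 0, "az": 0, "dx": 2.8, "dy": 1.6, "dz": 5, "hand": 1}
    - {"ax": 0, "ay": 0, "az": 0, "dx": 2.8, "dy": 1.6, "dz": 5, "hand": 1}

```text
clock: 6.05
eef_pos: [465.2, 380.7, 29.2]
tool_rot: [-3.14, 0.0, 1.919]
force: [0.0, 0.5, -0.1]
width: 32.6
gripper_force: 59.6
```

```bash
python3 -c "
from h import *
print(delta(465,384.3,10.5,110))"
```

```text
(array([0.34, 0.11, 1.87]), array([-0.002,  0.   , -0.001]))
```

Call:
send_rows:
  series:
    - {"ax": 0, "ay": 0, "az": 0, "dx": 0.2, "dy": 0.1, "dz": 0.6, "hand": 1}
    - {"ax": 0, "ay": 0, "az": 0, "dx": 0.2, "dy": 0.1, "dz": 1.2, "hand": 1}
    - {"ax": 0, "ay": 0, "az": 0, "dx": 0.2, "dy": 0.1, "dz": 1.7, "hand": 1}
    - {"ax": 0, "ay": 0, "az": 0, "dx": 0.2, "dy": 0.1, "dz": 1.7, "hand": 1}
    - {"ax": 0, "ay": 0, "az": 0, "dx": 0.2, "dy": 0.1, "dz": 1.7, "hand": 1}

```text
clock: 6.55
eef_pos: [465.8, 384.1, 13.2]
tool_rot: [3.141, -0.001, 1.92]
force: [0.6, -0.6, 0.2]
width: 32.8
gripper_force: 59.6
```

Call:
send_rows:
  series:
    - {"ax": 0, "ay": 0, "az": 0, "dx": 0, "dy": 0, "dz": 0.15, "hand": 1}
    - {"ax": 0, "ay": 0, "az": 0, "dx": 0, "dy": 0, "dz": 0.3, "hand": 1}
    - {"ax": 0, "ay": 0, "az": 0, "dx": 0, "dy": 0, "dz": 0.3, "hand": 1}
    - {"ax": 0, "ay": 0, "az": 0, "dx": 0, "dy": 0, "dz": 0.3, "hand": 1}

```text
clock: 6.95
eef_pos: [465.8, 384.1, 10.3]
tool_rot: [3.141, -0.001, 1.92]
force: [0.1, 0.1, 0.2]
width: 32.6
gripper_force: 59.6
```

Call:
send_rows:
  series:
    - {"ax": 0, "ay": 0, "az": 0, "dx": 0, "dy": 0, "dz": 0.1, "hand": 1}
    - {"ax": 0, "ay": 0, "az": 0, "dx": 0, "dy": 0, "dz": 0.1, "hand": 1}
    - {"ax": 0, "ay": 0, "az": 0, "dx": 0, "dy": 0, "dz": 0.1, "hand": 1}

```text
clock: 7.25
eef_pos: [466.0, 384.2, 9.7]
tool_rot: [3.141, -0.001, 1.92]
force: [-0.9, -1.2, 4.6]
width: 32.7
gripper_force: 60.0
```

Contact with the bay floor (4.6 N), so I'll open gently and rise.

Call:
send_rows:
  series:
    - {"ax": 0, "ay": 0, "az": 0, "dx": 0, "dy": 0, "dz": 0, "hand": 0.55}
    - {"ax": 0, "ay": 0, "az": 0, "dx": 0, "dy": 0, "dz": 0, "hand": 0.45}
    - {"ax": 0, "ay": 0, "az": 0, "dx": 0, "dy": 0, "dz": 0, "hand": 0.45}
    - {"ax": 0, "ay": 0, "az": 0, "dx": 0, "dy": 0, "dz": -1, "hand": 0.4}
    - {"ax": 0, "ay": 0, "az": 0, "dx": 0, "dy": 0, "dz": -2.5, "hand": 0.35}
    - {"ax": 0, "ay": 0, "az": 0, "dx": 0, "dy": 0, "dz": -5, "hand": 0.3}
    - {"ax": 0, "ay": 0, "az": 0, "dx": 0, "dy": 0, "dz": -8, "hand": 0.25}
    - {"ax": 0, "ay": 0, "az": 0, "dx": 0, "dy": 0, "dz": -8, "hand": 0.25}

```text
clock: 8.05
eef_pos: [468.3, 384.8, 94.0]
tool_rot: [3.135, -0.002, 1.919]
force: [0.4, 0.5, -0.1]
width: 64.0
gripper_force: 0.0
```

```bash
python3 -c "
from h import *
print(delta(469,104.5,90,65))"
```

```text
(array([-26.37,  -9.51,   0.27]), array([ 0.006, -0.005,  0.785]))
```

Call:
send_rows:
  series:
    - {"ax": 0, "ay": 0, "az": 0.1, "dx": -4, "dy": -1.5, "dz": 0, "hand": 0.25}
    - {"ax": 0, "ay": 0, "az": 0.24, "dx": -8, "dy": -3, "dz": 0, "hand": 0.25}
    - {"ax": 0, "ay": 0, "az": 0.38, "dx": -12, "dy": -4.5, "dz": 0, "hand": 0.25}
    - {"ax": 0, "ay": 0, "az": 0.5, "dx": -16, "dy": -6, "dz": 0, "hand": 0.25}
    - {"ax": 0, "ay": 0, "az": 0.64, "dx": -20, "dy": -7.5, "dz": 0, "hand": 0.25}
    - {"ax": 0, "ay": 0, "az": 0.785, "dx": -24, "dy": -9, "dz": 0, "hand": 0.25}
    - {"ax": 0.006, "ay": -0.005, "az": 0.785, "dx": -26.4, "dy": -9.5, "dz": 0.3, "hand": 0.25}
    - {"ax": 0.006, "ay": -0.005, "az": 0.785, "dx": -26.4, "dy": -9.5, "dz": 0.3, "hand": 0.25}
    - {"ax": 0.006, "ay": -0.005, "az": 0.785, "dx": -26.4, "dy": -9.5, "dz": 0.3, "hand": 0.25}

```text
clock: 8.95
eef_pos: [466.6, 103.6, 86.1]
tool_rot: [-3.137, 0.005, 1.134]
force: [-0.5, 1.2, -0.6]
width: 64.0
gripper_force: 0.0
```

```bash
python3 - <<'E'
from h import *
from cell import *
print(delta(469,104.5,6,65),read_state()['qpos'].round(2))
o=[]
for n,(x,y) in(('scene',(230,110)),('scene',(285,185))):
    d=get_image(n);o.append(cv2.resize(d['pixels'][y:y+80,x:x+80,::-1],(400,400),interpolation=cv2.INTER_CUBIC))
cv2.imwrite('pics/k3.png',np.hstack(o))
E
```

```text
(array([0.22, 0.22, 8.01]), array([-0.005,  0.005, -0.001])) [-0.82  0.82  0.87  2.12 -1.03  0.71  0.33]
```

View pics/k3.png

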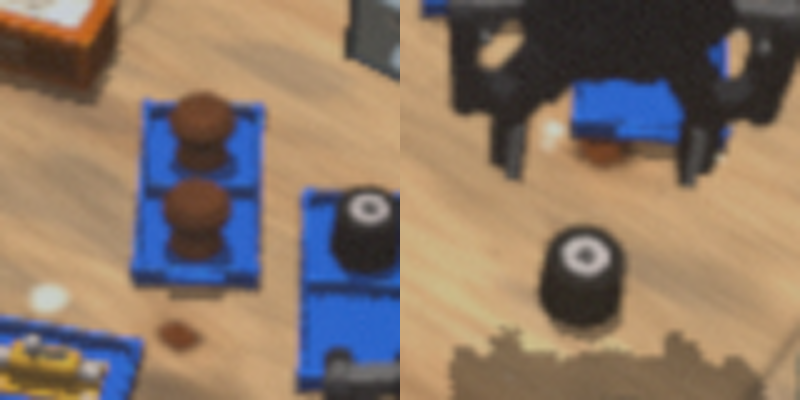

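The knob stands upright in its bay at (195,215), beside its twin. The gripper is above the foot at (582,275).

Call:
send_rows:
  series:
    - {"ax": 0, "ay": 0, "az": 0, "dx": 0.2, "dy": 0.2, "dz": 2, "hand": 0.25}
    - {"ax": -0.005, "ay": 0.005, "az": 0, "dx": 0.2, "dy": 0.2, "dz": 4, "hand": 0.25}
    - {"ax": -0.005, "ay": 0.005, "az": 0, "dx": 0.2, "dy": 0.2, "dz": 5.5, "hand": 0.25}
    - {"ax": -0.005, "ay": 0.005, "az": 0, "dx": 0.2, "dy": 0.2, "dz": 7, "hand": 0.25}
    - {"ax": -0.005, "ay": 0.005, "az": 0, "dx": 0.2, "dy": 0.2, "dz": 7.8, "hand": 0.25}
    - {"ax": -0.005, "ay": 0.005, "az": 0, "dx": 0.2, "dy": 0.2, "dz": 7.8, "hand": 0.25}
    - {"ax": -0.005, "ay": 0.005, "az": 0, "dx": 0.2, "dy": 0.2, "dz": 7.8, "hand": 0.25}

```text
clock: 9.75
eef_pos: [469.0, 105.1, 8.1]
tool_rot: [3.141, 0.0, 1.136]
force: [-0.1, -0.1, 0.1]
width: 63.9
gripper_force: 0.0
```

Call:
send_rows:
  series:
    - {"ax": 0, "ay": 0, "az": 0, "dx": 0, "dy": 0, "dz": 0, "hand": 0.6}
    - {"ax": 0, "ay": 0, "az": 0, "dx": 0, "dy": 0, "dz": 0, "hand": 1}
    - {"ax": 0, "ay": 0, "az": 0, "dx": 0, "dy": 0, "dz": 0, "hand": 1}
    - {"ax": 0, "ay": 0, "az": 0, "dx": 0, "dy": 0, "dz": 0, "hand": 1}
    - {"ax": 0, "ay": 0, "az": 0, "dx": 0, "dy": 0, "dz": 0, "hand": 1}
    - {"ax": 0, "ay": 0, "az": 0, "dx": 0, "dy": 0, "dz": -0.5, "hand": 1}
    - {"ax": 0, "ay": 0, "az": 0, "dx": 0, "dy": 0, "dz": -2, "hand": 1}
    - {"ax": 0, "ay": 0, "az": 0, "dx": 0, "dy": 0, "dz": -5, "hand": 1}
    - {"ax": 0, "ay": 0, "az": 0, "dx": 0, "dy": 0, "dz": -7.5, "hand": 1}
    - {"ax": 0, "ay": 0, "az": 0, "dx": 0, "dy": 0, "dz": -7.5, "hand": 1}

```text
clock: 10.75
eef_pos: [470.7, 104.4, 85.6]
tool_rot: [3.136, -0.002, 1.135]
force: [1.0, -0.3, -0.2]
width: 33.9
gripper_force: 59.9
```

```bash
python3 -c "
from h import *
print(delta(513.5,289,90,64))"
```

```text
(array([18.54, -3.91, -0.43]), array([ 0.005, -0.002,  0.018]))
```

Call:
send_rows:
  series:
    - {"ax": 0, "ay": 0, "az": -0.1, "dx": 3, "dy": -0.6, "dz": 0, "hand": 1}
    - {"ax": 0, "ay": 0, "az": -0.2, "dx": 6, "dy": -1.2, "dz": 0, "hand": 1}
    - {"ax": 0, "ay": 0, "az": -0.33, "dx": 9, "dy": -1.9, "dz": 0, "hand": 1}
    - {"ax": 0, "ay": 0, "az": -0.46, "dx": 12, "dy": -2.5, "dz": 0, "hand": 1}
    - {"ax": 0, "ay": 0, "az": -0.6, "dx": 15, "dy": -3.2, "dz": 0, "hand": 1}
    - {"ax": 0, "ay": 0, "az": -0.72, "dx": 17.5, "dy": -3.7, "dz": 0, "hand": 1}
    - {"ax": 0, "ay": 0, "az": -0.77, "dx": 18.5, "dy": -3.9, "dz": 0, "hand": 1}
    - {"ax": 0, "ay": 0, "az": -0.77, "dx": 18.5, "dy": -3.9, "dz": 0, "hand": 1}
    - {"ax": 0, "ay": 0, "az": -0.77, "dx": 18.5, "dy": -3.9, "dz": 0, "hand": 1}

```text
clock: 11.65
eef_pos: [511.3, 286.6, 82.5]
tool_rot: [-3.14, 0.003, 1.901]
force: [-0.4, -0.1, -1.4]
width: 33.9
gripper_force: 59.9
```

```bash
python3 -c "
from h import *
print(delta(513.5,289,11.5,109))"
```

```text
(array([0.17, 0.29, 7.1 ]), array([-0.001,  0.003, -0.001]))
```

Call:
send_rows:
  series:
    - {"ax": 0, "ay": 0, "az": 0, "dx": 0.1, "dy": 0.2, "dz": 1, "hand": 1}
    - {"ax": 0, "ay": 0.003, "az": 0, "dx": 0.1, "dy": 0.2, "dz": 3, "hand": 1}
    - {"ax": 0, "ay": 0.003, "az": 0, "dx": 0.1, "dy": 0.2, "dz": 5, "hand": 1}
    - {"ax": 0, "ay": 0.003, "az": 0, "dx": 0.1, "dy": 0.2, "dz": 6.3, "hand": 1}
    - {"ax": 0, "ay": 0.003, "az": 0, "dx": 0.1, "dy": 0.2, "dz": 6.8, "hand": 1}
    - {"ax": 0, "ay": 0.003, "az": 0, "dx": 0.1, "dy": 0.2, "dz": 6.8, "hand": 1}
    - {"ax": 0, "ay": 0.003, "az": 0, "dx": 0.1, "dy": 0.2, "dz": 6.8, "hand": 1}

```text
clock: 12.35
eef_pos: [513.9, 289.7, 15.2]
tool_rot: [3.141, -0.002, 1.904]
force: [-0.4, -0.7, 0.6]
width: 34.0
gripper_force: 59.9
```

Call:
send_rows:
  series:
    - {"ax": 0, "ay": 0, "az": 0, "dx": 0, "dy": 0, "dz": 0.15, "hand": 1}
    - {"ax": 0, "ay": 0, "az": 0, "dx": 0, "dy": 0, "dz": 0.3, "hand": 1}
    - {"ax": 0, "ay": 0, "az": 0, "dx": 0, "dy": 0, "dz": 0.38, "hand": 1}
    - {"ax": 0, "ay": 0, "az": 0, "dx": 0, "dy": 0, "dz": 0.38, "hand": 1}
    - {"ax": 0, "ay": 0, "az": 0, "dx": 0, "dy": 0, "dz": 0.38, "hand": 1}

```text
clock: 12.85
eef_pos: [513.6, 290.3, 11.8]
tool_rot: [3.141, -0.002, 1.905]
force: [-0.9, -0.0, 4.3]
width: 34.1
gripper_force: 60.6
```

Contact with the floor, so release and rise.

Call:
send_rows:
  series:
    - {"ax": 0, "ay": 0, "az": 0, "dx": 0, "dy": 0, "dz": 0, "hand": 0.55}
    - {"ax": 0, "ay": 0, "az": 0, "dx": 0, "dy": 0, "dz": 0, "hand": 0.43}
    - {"ax": 0, "ay": 0, "az": 0, "dx": 0, "dy": 0, "dz": 0, "hand": 0.43}
    - {"ax": 0, "ay": 0, "az": 0, "dx": 0, "dy": 0, "dz": -1, "hand": 0.4}
    - {"ax": 0, "ay": 0, "az": 0, "dx": 0, "dy": 0, "dz": -2.5, "hand": 0.35}
    - {"ax": 0, "ay": 0, "az": 0, "dx": 0, "dy": 0, "dz": -5, "hand": 0.3}
    - {"ax": 0, "ay": 0, "az": 0, "dx": 0, "dy": 0, "dz": -8, "hand": 0.2}
    - {"ax": 0, "ay": 0, "az": 0, "dx": 0, "dy": 0, "dz": -8, "hand": 0.2}

```text
clock: 13.65
eef_pos: [516.4, 290.6, 95.8]
tool_rot: [3.134, -0.002, 1.904]
force: [0.8, -0.4, 0.4]
width: 68.1
gripper_force: 0.0
```

```bash
python3 -c "
from h import *
print(delta(448,19.3,90,65))"
```

```text
(array([-23.39, -15.35,   0.4 ]), array([ 0.007, -0.005,  0.77 ]))
```

Call:
send_rows:
  series:
    - {"ax": 0, "ay": 0, "az": 0.1, "dx": -4, "dy": -2.6, "dz": 0, "hand": 0.2}
    - {"ax": 0, "ay": 0, "az": 0.24, "dx": -8, "dy": -5.2, "dz": 0, "hand": 0.2}
    - {"ax": 0, "ay": 0, "az": 0.38, "dx": -12, "dy": -7.8, "dz": 0, "hand": 0.2}
    - {"ax": 0, "ay": 0, "az": 0.5, "dx": -16, "dy": -10.4, "dz": 0, "hand": 0.2}
    - {"ax": 0, "ay": 0, "az": 0.64, "dx": -20, "dy": -13, "dz": 0, "hand": 0.2}
    - {"ax": 0, "ay": 0, "az": 0.77, "dx": -22.5, "dy": -14.8, "dz": 0, "hand": 0.2}
    - {"ax": 0.006, "ay": -0.005, "az": 0.77, "dx": -23.4, "dy": -15.3, "dz": 0.3, "hand": 0.2}
    - {"ax": 0.006, "ay": -0.005, "az": 0.77, "dx": -23.4, "dy": -15.3, "dz": 0.3, "hand": 0.2}
    - {"ax": 0.006, "ay": -0.005, "az": 0.77, "dx": -23.4, "dy": -15.3, "dz": 0.3, "hand": 0.2}

```text
clock: 14.55
eef_pos: [446.2, 20.1, 87.6]
tool_rot: [-3.137, 0.004, 1.138]
force: [1.8, 0.7, -0.1]
width: 68.3
gripper_force: 0.0
```

```bash
python3 - <<'E'
from h import *
from cell import *
print(delta(448,19.3,6,65),read_state()['qpos'].round(2))
o=[]
d=get_image('scene')
for (x,y) in((270,120),(290,220)):
    o.append(cv2.resize(d['pixels'][y:y+80,x:x+80,::-1],(400,400),interpolation=cv2.INTER_CUBIC))
cv2.imwrite('pics/k4.png',np.hstack(o))
E
```

```text
(array([0.04, 0.24, 8.16]), array([-0.005,  0.004,  0.003])) [-0.54  0.71  0.65  2.2  -0.89  0.53  0.38]
```

View pics/k4.png

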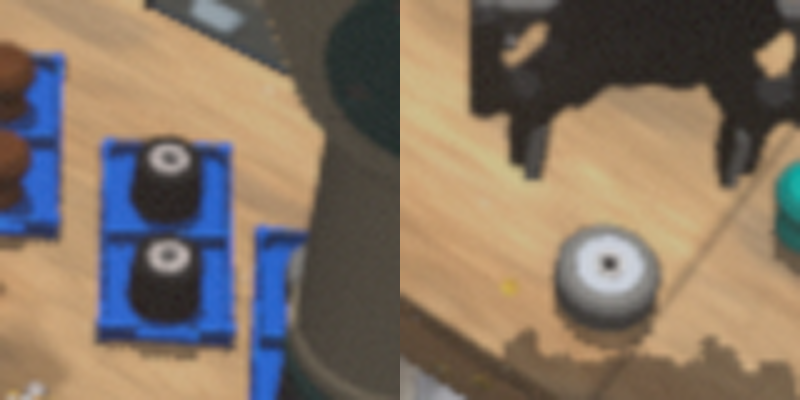

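The foot stands in its bay at (165,280). The wheel at (608,275) lies below the gripper.

Call:
send_rows:
  series:
    - {"ax": 0, "ay": 0, "az": 0, "dx": 0, "dy": 0.2, "dz": 2, "hand": 0.2}
    - {"ax": -0.005, "ay": 0.004, "az": 0, "dx": 0, "dy": 0.2, "dz": 4, "hand": 0.2}
    - {"ax": -0.005, "ay": 0.004, "az": 0, "dx": 0, "dy": 0.2, "dz": 5.5, "hand": 0.2}
    - {"ax": -0.005, "ay": 0.004, "az": 0, "dx": 0, "dy": 0.2, "dz": 7, "hand": 0.2}
    - {"ax": -0.005, "ay": 0.004, "az": 0, "dx": 0, "dy": 0.2, "dz": 7.9, "hand": 0.2}
    - {"ax": -0.005, "ay": 0.004, "az": 0, "dx": 0, "dy": 0.2, "dz": 7.9, "hand": 0.2}
    - {"ax": -0.005, "ay": 0.004, "az": 0, "dx": 0, "dy": 0.2, "dz": 7.9, "hand": 0.2}

```text
clock: 15.3
eef_pos: [447.2, 18.6, 8.6]
tool_rot: [3.141, 0.001, 1.137]
force: [0.6, 0.0, 0.0]
width: 68.0
gripper_force: 0.0
```

Call:
send_rows:
  series:
    - {"ax": 0, "ay": 0, "az": 0, "dx": 0, "dy": 0, "dz": 0.05, "hand": 0.5}
    - {"ax": 0, "ay": 0, "az": 0, "dx": 0, "dy": 0, "dz": 0.05, "hand": 1}
    - {"ax": 0, "ay": 0, "az": 0, "dx": 0, "dy": 0, "dz": 0.05, "hand": 1}
    - {"ax": 0, "ay": 0, "az": 0, "dx": 0, "dy": 0, "dz": 0.05, "hand": 1}
    - {"ax": 0, "ay": 0, "az": 0, "dx": 0, "dy": 0, "dz": 0.05, "hand": 1}
    - {"ax": 0, "ay": 0, "az": 0, "dx": 0, "dy": 0, "dz": -0.5, "hand": 1}
    - {"ax": 0, "ay": 0, "az": 0, "dx": 0, "dy": 0, "dz": -2, "hand": 1}
    - {"ax": 0, "ay": 0, "az": 0, "dx": 0, "dy": 0, "dz": -5, "hand": 1}
    - {"ax": 0, "ay": 0, "az": 0, "dx": 0, "dy": 0, "dz": -7.5, "hand": 1}
    - {"ax": 0, "ay": 0, "az": 0, "dx": 0, "dy": 0, "dz": -7.5, "hand": 1}

```text
clock: 16.3
eef_pos: [448.5, 17.7, 86.1]
tool_rot: [3.137, -0.0, 1.136]
force: [-0.2, -0.0, -0.2]
width: 40.9
gripper_force: 60.8
```

```bash
python3 -c "
from h import *
print(delta(551.3,194.8,85,106))"
```

```text
(array([20.39,  1.85,  0.13]), array([ 0.005,  0.001, -0.715]))
```

Call:
send_rows:
  series:
    - {"ax": 0, "ay": 0, "az": -0.1, "dx": 3, "dy": 0.3, "dz": 0, "hand": 1}
    - {"ax": 0, "ay": 0, "az": -0.2, "dx": 6, "dy": 0.5, "dz": 0, "hand": 1}
    - {"ax": 0, "ay": 0, "az": -0.33, "dx": 9, "dy": 0.8, "dz": 0, "hand": 1}
    - {"ax": 0, "ay": 0, "az": -0.46, "dx": 12, "dy": 1.1, "dz": 0, "hand": 1}
    - {"ax": 0, "ay": 0, "az": -0.6, "dx": 15, "dy": 1.4, "dz": 0, "hand": 1}
    - {"ax": 0, "ay": 0, "az": -0.715, "dx": 18, "dy": 1.6, "dz": 0, "hand": 1}
    - {"ax": 0.005, "ay": 0, "az": -0.715, "dx": 20.4, "dy": 1.8, "dz": 0, "hand": 1}
    - {"ax": 0.005, "ay": 0, "az": -0.715, "dx": 20.4, "dy": 1.8, "dz": 0, "hand": 1}
    - {"ax": 0.005, "ay": 0, "az": -0.715, "dx": 20.4, "dy": 1.8, "dz": 0, "hand": 1}

```text
clock: 17.2
eef_pos: [548.5, 195.1, 82.5]
tool_rot: [-3.135, -0.0, 1.851]
force: [-1.2, -0.9, -0.3]
width: 40.9
gripper_force: 60.8
```

```bash
python3 -c "
from h import *
print(delta(551.3,194.8,12,106))"
```

```text
(array([-0.1 ,  0.31,  7.04]), array([-0.007, -0.   ,  0.001]))
```

Call:
send_rows:
  series:
    - {"ax": 0, "ay": 0, "az": 0, "dx": -0.1, "dy": 0.2, "dz": 1, "hand": 1}
    - {"ax": -0.006, "ay": 0, "az": 0, "dx": -0.1, "dy": 0.2, "dz": 3, "hand": 1}
    - {"ax": -0.006, "ay": 0, "az": 0, "dx": -0.1, "dy": 0.2, "dz": 5, "hand": 1}
    - {"ax": -0.006, "ay": 0, "az": 0, "dx": -0.1, "dy": 0.2, "dz": 6.3, "hand": 1}
    - {"ax": -0.006, "ay": 0, "az": 0, "dx": -0.1, "dy": 0.2, "dz": 6.8, "hand": 1}
    - {"ax": -0.006, "ay": 0, "az": 0, "dx": -0.1, "dy": 0.2, "dz": 6.8, "hand": 1}
    - {"ax": -0.006, "ay": 0, "az": 0, "dx": -0.1, "dy": 0.2, "dz": 6.8, "hand": 1}

```text
clock: 17.9
eef_pos: [551.7, 194.2, 15.7]
tool_rot: [3.14, -0.0, 1.849]
force: [0.6, -0.4, -0.2]
width: 41.0
gripper_force: 60.8
```

Call:
send_rows:
  series:
    - {"ax": 0, "ay": 0, "az": 0, "dx": 0, "dy": 0, "dz": 0.15, "hand": 1}
    - {"ax": 0, "ay": 0, "az": 0, "dx": 0, "dy": 0, "dz": 0.3, "hand": 1}
    - {"ax": 0, "ay": 0, "az": 0, "dx": 0, "dy": 0, "dz": 0.38, "hand": 1}
    - {"ax": 0, "ay": 0, "az": 0, "dx": 0, "dy": 0, "dz": 0.38, "hand": 1}
    - {"ax": 0, "ay": 0, "az": 0, "dx": 0, "dy": 0, "dz": 0.38, "hand": 1}

```text
clock: 18.4
eef_pos: [551.4, 194.7, 12.0]
tool_rot: [3.14, -0.001, 1.85]
force: [-1.3, 0.1, 5.2]
width: 40.7
gripper_force: 61.4
```

Call:
send_rows:
  series:
    - {"ax": 0, "ay": 0, "az": 0, "dx": 0, "dy": 0, "dz": 0, "hand": 0.45}
    - {"ax": 0, "ay": 0, "az": 0, "dx": 0, "dy": 0, "dz": 0, "hand": 0.37}
    - {"ax": 0, "ay": 0, "az": 0, "dx": 0, "dy": 0, "dz": 0, "hand": 0.37}
    - {"ax": 0, "ay": 0, "az": 0, "dx": 0, "dy": 0, "dz": -1, "hand": 0.37}
    - {"ax": 0, "ay": 0, "az": 0, "dx": 0, "dy": 0, "dz": -2.5, "hand": 0.37}
    - {"ax": 0, "ay": 0, "az": 0, "dx": 0, "dy": 0, "dz": -5, "hand": 0.37}
    - {"ax": 0, "ay": 0, "az": 0, "dx": 0, "dy": 0, "dz": -8, "hand": 0.5}
    - {"ax": 0, "ay": 0, "az": 0, "dx": 0, "dy": 0, "dz": -8, "hand": 0.5}

```text
clock: 19.2
eef_pos: [554.3, 194.7, 96.3]
tool_rot: [3.133, -0.0, 1.849]
force: [1.7, -0.2, 1.4]
width: 42.7
gripper_force: 0.0
```

```bash
python3 -c "
from h import *
print(delta(412.8,232.2,90,50.3))"
```

```text
(array([  7.49, -12.58,   0.52]), array([ 0.008, -0.005,  0.972]))
```

Call:
send_rows:
  series:
    - {"ax": 0, "ay": 0, "az": 0.13, "dx": 1, "dy": -1.7, "dz": 0, "hand": 0.5}
    - {"ax": 0, "ay": 0, "az": 0.27, "dx": 2, "dy": -3.4, "dz": 0, "hand": 0.5}
    - {"ax": 0, "ay": 0, "az": 0.41, "dx": 3, "dy": -5, "dz": 0, "hand": 0.5}
    - {"ax": 0, "ay": 0, "az": 0.55, "dx": 4, "dy": -7, "dz": 0, "hand": 0.5}
    - {"ax": 0, "ay": 0, "az": 0.69, "dx": 5, "dy": -9, "dz": 0, "hand": 0.5}
    - {"ax": 0, "ay": 0, "az": 0.83, "dx": 6.5, "dy": -11, "dz": 0, "hand": 0.5}
    - {"ax": 0.006, "ay": -0.005, "az": 0.972, "dx": 7.5, "dy": -12.6, "dz": 0.5, "hand": 0.5}
    - {"ax": 0.006, "ay": -0.005, "az": 0.972, "dx": 7.5, "dy": -12.6, "dz": 0.5, "hand": 0.5}
    - {"ax": 0.006, "ay": -0.005, "az": 0.972, "dx": 7.5, "dy": -12.6, "dz": 0.5, "hand": 0.5}

```text
clock: 20.1
eef_pos: [410.1, 232.0, 86.8]
tool_rot: [-3.14, 0.005, 0.881]
force: [0.6, 0.1, -0.5]
width: 42.9
gripper_force: 0.0
```

```bash
python3 - <<'E'
from h import *
from cell import *
print(delta(412.8,232.2,9,50.3),read_state()['qpos'].round(2))
o=[]
d=get_image('scene')
for (x,y) in((235,155),(285,140)):
    o.append(cv2.resize(d['pixels'][y:y+80,x:x+80,::-1],(400,400),interpolation=cv2.INTER_CUBIC))
cv2.imwrite('pics/k5.png',np.hstack(o))
E
```

```text
(array([0.23, 0.21, 7.78]), array([-0.002,  0.005,  0.003])) [-1.06  0.76  0.75  2.14 -0.94  0.62 -0.31]
```

View pics/k5.png

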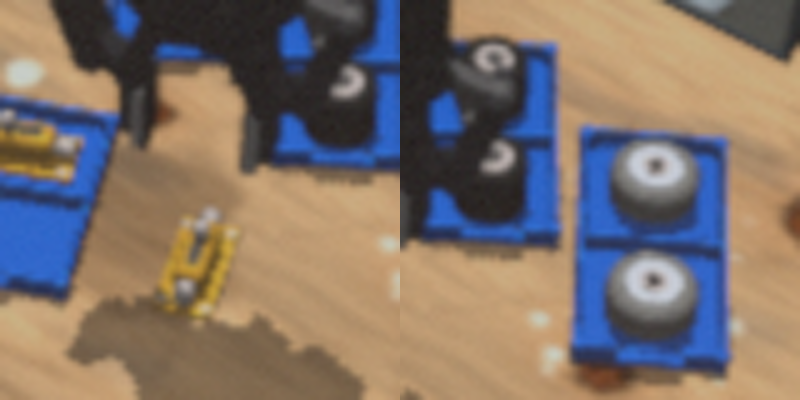

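The wheel lies flat in its bay at (653,290). The bolt, at (200,265), is below the gripper.

Call:
send_rows:
  series:
    - {"ax": 0, "ay": 0, "az": 0, "dx": 0.2, "dy": 0.2, "dz": 2, "hand": 0.5}
    - {"ax": 0, "ay": 0.005, "az": 0.003, "dx": 0.2, "dy": 0.2, "dz": 4, "hand": 0.5}
    - {"ax": 0, "ay": 0.005, "az": 0.003, "dx": 0.2, "dy": 0.2, "dz": 5.5, "hand": 0.5}
    - {"ax": 0, "ay": 0.005, "az": 0.003, "dx": 0.2, "dy": 0.2, "dz": 6.8, "hand": 0.5}
    - {"ax": 0, "ay": 0.005, "az": 0.003, "dx": 0.2, "dy": 0.2, "dz": 7.7, "hand": 0.5}
    - {"ax": 0, "ay": 0.005, "az": 0.003, "dx": 0.2, "dy": 0.2, "dz": 7.7, "hand": 0.5}
    - {"ax": 0, "ay": 0.005, "az": 0.003, "dx": 0.2, "dy": 0.2, "dz": 7.7, "hand": 0.5}

```text
clock: 20.85
eef_pos: [413.0, 231.4, 9.8]
tool_rot: [-3.139, -0.0, 0.874]
force: [0.5, 0.1, 0.3]
width: 42.7
gripper_force: 0.0
```

Call:
send_rows:
  series:
    - {"ax": 0, "ay": 0, "az": 0, "dx": 0, "dy": 0, "dz": 0.15, "hand": 0.5}
    - {"ax": 0, "ay": 0, "az": 0, "dx": 0, "dy": 0, "dz": 0.15, "hand": 0.7}
    - {"ax": 0, "ay": 0, "az": 0, "dx": 0, "dy": 0, "dz": 0.15, "hand": 1}
    - {"ax": 0, "ay": 0, "az": 0, "dx": 0, "dy": 0, "dz": 0.15, "hand": 1}
    - {"ax": 0, "ay": 0, "az": 0, "dx": 0, "dy": 0, "dz": 0.15, "hand": 1}
    - {"ax": 0, "ay": 0, "az": 0, "dx": 0, "dy": 0, "dz": 0.15, "hand": 1}

```text
clock: 21.45
eef_pos: [411.9, 232.0, 8.4]
tool_rot: [-3.139, 0.0, 0.875]
force: [-0.8, -1.2, 6.5]
width: 13.7
gripper_force: 59.1
```

Call:
send_rows:
  series:
    - {"ax": 0, "ay": 0, "az": 0, "dx": 0, "dy": 0, "dz": -0.7, "hand": 1}
    - {"ax": 0, "ay": 0, "az": 0, "dx": 0, "dy": 0, "dz": -2, "hand": 1}
    - {"ax": 0, "ay": 0, "az": 0, "dx": 0, "dy": 0, "dz": -4.5, "hand": 1}
    - {"ax": 0, "ay": 0, "az": -0.13, "dx": 0, "dy": 0, "dz": -6, "hand": 1}
    - {"ax": 0, "ay": 0, "az": -0.27, "dx": 0, "dy": 0, "dz": -6, "hand": 1}
    - {"ax": 0, "ay": 0, "az": -0.41, "dx": 0, "dy": 0, "dz": -6, "hand": 1}
    - {"ax": 0, "ay": 0, "az": -0.55, "dx": 0, "dy": 0, "dz": -6, "hand": 1}
    - {"ax": 0, "ay": 0, "az": -0.69, "dx": 0, "dy": 0, "dz": -6, "hand": 1}
    - {"ax": 0, "ay": 0, "az": -0.83, "dx": 0, "dy": 0, "dz": -6, "hand": 1}
    - {"ax": 0, "ay": 0, "az": -0.97, "dx": 0, "dy": 0, "dz": -6, "hand": 1}

```text
clock: 22.45
eef_pos: [411.8, 231.7, 68.2]
tool_rot: [-3.139, -0.001, 1.851]
force: [-0.5, -0.5, -1.5]
width: 13.9
gripper_force: 58.7
```

```bash
python3 -c "
from h import *
from cell import *
print(delta(329.7,282.4,65,144.8),read_state()['qpos'].round(2))"
```

```text
(array([ 7.14, -6.48,  0.34]), array([-0.002, -0.002, -0.676])) [-0.82  0.7   0.37  2.14 -0.62  0.41  0.33]
```

Call:
send_rows:
  series:
    - {"ax": 0, "ay": 0, "az": -0.13, "dx": 1.4, "dy": -1.3, "dz": 0, "hand": 1}
    - {"ax": 0, "ay": 0, "az": -0.27, "dx": 2.8, "dy": -2.6, "dz": 0, "hand": 1}
    - {"ax": 0, "ay": 0, "az": -0.41, "dx": 4.3, "dy": -3.9, "dz": 0, "hand": 1}
    - {"ax": 0, "ay": 0, "az": -0.55, "dx": 5.7, "dy": -5.2, "dz": 0, "hand": 1}
    - {"ax": 0, "ay": 0, "az": -0.676, "dx": 7.1, "dy": -6.5, "dz": 0.3, "hand": 1}
    - {"ax": 0, "ay": 0, "az": -0.676, "dx": 7.1, "dy": -6.5, "dz": 0.3, "hand": 1}
    - {"ax": 0, "ay": 0, "az": -0.676, "dx": 7.1, "dy": -6.5, "dz": 0.3, "hand": 1}

```text
clock: 23.15
eef_pos: [330.5, 282.5, 65.4]
tool_rot: [-3.141, -0.002, 2.519]
force: [0.4, 0.1, -0.5]
width: 14.3
gripper_force: 58.7
```

```bash
python3 -c "
from h import *
from cell import *
print(delta(329.7,282.4,30,144.8),read_state()['qpos'].round(2))"
```

```text
(array([ 0.05, -0.05,  3.54]), array([-0.001, -0.002, -0.008])) [-0.9   0.65  0.19  2.24 -0.44  0.29  0.62]
```

Call:
send_rows:
  series:
    - {"ax": 0, "ay": 0, "az": -0.008, "dx": 0, "dy": 0, "dz": 1, "hand": 1}
    - {"ax": 0, "ay": 0, "az": -0.008, "dx": 0, "dy": 0, "dz": 2.2, "hand": 1}
    - {"ax": 0, "ay": 0, "az": -0.008, "dx": 0, "dy": 0, "dz": 3.5, "hand": 1}
    - {"ax": 0, "ay": 0, "az": -0.008, "dx": 0, "dy": 0, "dz": 4.5, "hand": 1}
    - {"ax": 0, "ay": 0, "az": -0.008, "dx": 0, "dy": 0, "dz": 4.8, "hand": 1}
    - {"ax": 0, "ay": 0, "az": -0.008, "dx": 0, "dy": 0, "dz": 4.8, "hand": 1}
    - {"ax": 0, "ay": 0, "az": -0.008, "dx": 0, "dy": 0, "dz": 4.8, "hand": 1}

```text
clock: 23.85
eef_pos: [330.6, 282.0, 16.9]
tool_rot: [-3.14, -0.002, 2.527]
force: [-0.4, 0.6, -1.2]
width: 13.9
gripper_force: 58.9
```

```bash
python3 -c "
from h import *
from cell import *
print(delta(329.7,282.4,11.5,144.8),read_state()['qpos'].round(2))"
```

```text
(array([ 0.09, -0.02,  0.54]), array([-0.001, -0.002,  0.   ])) [-0.95  0.77  0.28  2.26 -0.98  0.23  1.17]
```

Call:
send_rows:
  series:
    - {"ax": 0, "ay": 0, "az": 0, "dx": 0, "dy": 0, "dz": 0.2, "hand": 1}
    - {"ax": 0, "ay": 0, "az": 0, "dx": 0, "dy": 0, "dz": 0.4, "hand": 1}
    - {"ax": 0, "ay": 0, "az": 0, "dx": 0, "dy": 0, "dz": 0.5, "hand": 1}
    - {"ax": 0, "ay": 0, "az": 0, "dx": 0, "dy": 0, "dz": 0.5, "hand": 1}
    - {"ax": 0, "ay": 0, "az": 0, "dx": 0, "dy": 0, "dz": 0.5, "hand": 1}

```text
clock: 24.35
eef_pos: [329.9, 282.6, 12.2]
tool_rot: [-3.141, -0.003, 2.529]
force: [-0.8, 0.1, -0.2]
width: 14.2
gripper_force: 58.9
```

Call:
send_rows:
  series:
    - {"ax": 0, "ay": 0, "az": 0, "dx": 0, "dy": 0, "dz": 0.1, "hand": 1}
    - {"ax": 0, "ay": 0, "az": 0, "dx": 0, "dy": 0, "dz": 0.12, "hand": 1}
    - {"ax": 0, "ay": 0, "az": 0, "dx": 0, "dy": 0, "dz": 0.12, "hand": 1}

```text
clock: 24.65
eef_pos: [330.0, 282.8, 11.4]
tool_rot: [-3.141, -0.003, 2.529]
force: [-1.6, 0.7, 5.5]
width: 14.0
gripper_force: 59.7
```

Call:
send_rows:
  series:
    - {"ax": 0, "ay": 0, "az": 0, "dx": 0, "dy": 0, "dz": 0, "hand": 0.75}
    - {"ax": 0, "ay": 0, "az": 0, "dx": 0, "dy": 0, "dz": 0, "hand": 0.75}
    - {"ax": 0, "ay": 0, "az": 0, "dx": 0, "dy": 0, "dz": -0.4, "hand": 0.73}
    - {"ax": 0, "ay": 0, "az": 0, "dx": 0, "dy": 0, "dz": -1.2, "hand": 0.7}
    - {"ax": 0, "ay": 0, "az": 0, "dx": 0, "dy": 0, "dz": -2.5, "hand": 0.6}
    - {"ax": 0, "ay": 0, "az": 0, "dx": 0, "dy": 0, "dz": -5, "hand": 0.5}
    - {"ax": 0, "ay": 0, "az": 0, "dx": -2, "dy": 0, "dz": -9, "hand": 0.5}
    - {"ax": 0, "ay": 0, "az": 0, "dx": 0, "dy": -5, "dz": -13, "hand": 0.5}
    - {"ax": 0, "ay": 0, "az": 0, "dx": 8, "dy": -5, "dz": -16, "hand": 0.5}
    - {"ax": 0, "ay": 0, "az": 0, "dx": 12, "dy": -5, "dz": -16, "hand": 0.5}

```text
clock: 25.65
eef_pos: [230.6, 293.6, 165.4]
tool_rot: [3.141, -0.004, 2.523]
force: [0.5, 2.2, -0.6]
width: 42.7
gripper_force: 0.0
```

```bash
python3 - <<'E'
from h import *
from cell import *
d=get_image('scene');cv2.imwrite('pics/f.png',cv2.resize(d['pixels'][100:260,190:400,::-1],(788,600),interpolation=cv2.INTER_CUBIC))
E
```

```text
(no output)
```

View pics/f.png

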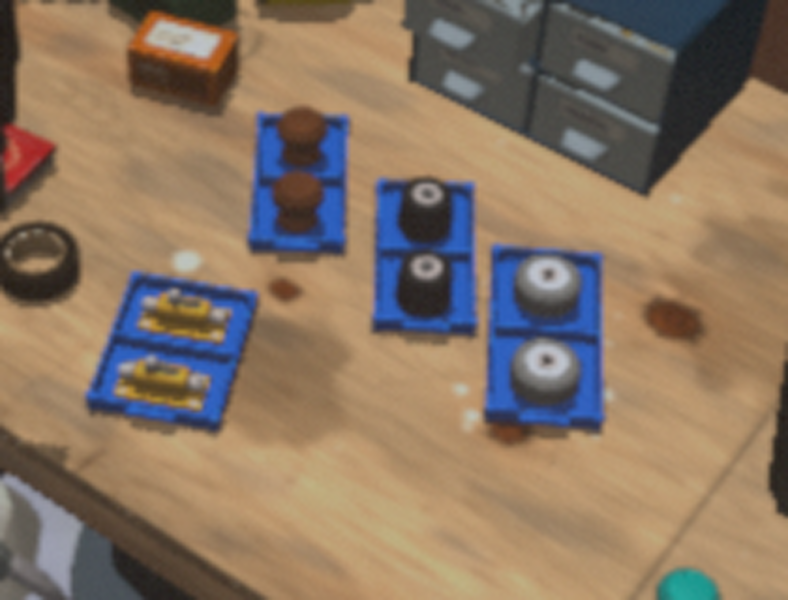

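All four parts sit in their bays: knob (298,205), foot (425,285), wheel (545,372) and bolt (165,382). The carton and tape have not moved. I'll let the arm settle, then hand in.

Call:
send_rows:
  series:
    - {"ax": 0, "ay": 0, "az": 0, "dx": 0, "dy": 0, "dz": 0, "hand": 0.5}
    - {"ax": 0, "ay": 0, "az": 0, "dx": 0, "dy": 0, "dz": 0, "hand": 0.5}
    - {"ax": 0, "ay": 0, "az": 0, "dx": 0, "dy": 0, "dz": 0, "hand": 0.5}

```text
clock: 26.0
eef_pos: [232.1, 293.4, 163.7]
tool_rot: [-3.141, -0.002, 2.526]
force: [-0.1, -0.7, 0.4]
width: 42.7
gripper_force: 0.0
```

```bash
python3 -c "
from cell import *
print(finish_job())"
```

```text
the job is handed in; nothing more can be done
None
```

I put the knob, foot, wheel and bolt into the bays beside their twins, each sitting the same way as its twin in the last camera view, left the carton and tape where they were, and handed the job in at about 26 s.

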